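# Load the two-vial carrier and hold it in the reading chamber

## Robot

A 6-joint arm with a two-finger parallel gripper is mounted at the origin on a cart in front of the work surface, level with it; the furniture and walls round the work are solid. World frame = base frame: x ahead of the robot, y to its left, z up, the work surface at z = 0. Lengths are in m, angles in degrees, forces in N, time in s.
With the tool pointing down it reaches from about 0.325 to 0.85 m from the base axis. Payload 15.5 kg.
Tool frame: the origin (TCP) lies at the very end of the fingers, on their centre line; the grasp point (between the pads) lies arm.grip_depth behind it (arm.grip_depth is the distance from the TCP to the grasp point, in m); z points along the fingers, y is the direction in which the jaws open and shut (so a half turn about z gives the same grasp; the last joint's range is limited). The gripper opens to 91 mm and grips with 3 to 60 N. Pads are 32 mm wide; open, the fingers measure 118 mm over their backs; the gripper's body (76 mm by 178 mm) begins 60 mm behind the grasp point.
Start: joints at [60.361, 28.281, 77.091, -0, 74.628, -5.472], TCP at [0.256, 0.57, 0.214] pointing down, gripper open.
Joint ranges: [-166.48, 166.48], [-47.26, 123.95], [12.59, 153.08], [-70.14, 250.14], [6.76, 159.57], [-176.63, 176.63]. Speed limits (degrees/s): [108.29, 108.29, 147.25, 172.46, 172.46, 172.46].

## Interface

Orientations are given as a 3x3 rotation matrix whose columns are the frame's x, y, z axes.
In Python, from rig import arm gives the robot as it stands. Calls block until the motion is done:
- arm.move_to(position, orientation): joint-space move of the TCP to a pose.
- arm.move_l(position, orientation=None, feed=0.15): straight line of the TCP; orientation=None keeps the orientation; feed is the mean speed in m/s.
- arm.move_joints(angles): joint-space move.
- arm.grip(opening): finger opening in m; the grip force is fixed at half the most; returns when the fingers have stopped.
- arm.sleep(seconds).
- arm.solve_ik(position, orientation): joint angles nearest the present ones, or None.
- arm.snapshot(name): name is "scene" or "top" or "wrist"; returns the picture (384x512x3 uint8, red, green, blue); there is no depth.
- arm.get_calibration(name): a dict with "intrinsics" (3x3 intrinsics, pixels), "cam_to_world" (4x4, takes a point from camera to world coordinates). Camera axes: x right, y down, z forward; pixel columns grow to the right and rows downward; lengths in m; the calibration is good to about 2 mm. The wrist camera is an equidistant fisheye: a pixel r from the principal point sees the ray r / f radians off the axis. A picture is of the moment at which its call begins: read the wrist's pose just before it. get_calibration takes no time and is no camera call; for the wrist camera it gives the pose at the moment of the call.
A pose or a line that the arm cannot do raises arm.Unreachable and nothing moves.
- arm.sign_off(): hands the job in, once; it reports no verdict.
Readings, each from a call of its own:
- arm.current_t(): time.
- arm.current_joint_positions(): joint angles.
- arm.current_dq(): joint speeds.
- arm.current_tau(): joint torques, N m.
- arm.current_ee_pos(): TCP position.
- arm.current_tool_rot(): TCP orientation.
- arm.current_force(): force on the tool from outside, world axes, zero at the start.
- arm.current_torque(): the same for the moment, N m.
- arm.current_width(): finger opening in m.
Only numpy, scipy, OpenCV 4.12 (cv2) and the standard library are available. Lean on these libraries where they do the work, as an engineer would, in place of code of your own. Each camera call takes 0.05 s, during which the arm holds its last target. There are 200 camera calls.

## Task

Stand the blue-capped vial in the pocket of the carrier's blue half and the white-capped vial in the pocket of its white half while the carrier stands on the bench. Then lift the loaded carrier upright by its handle, lower it through the slot in the chamber's lid until both vials are wholly below the lid, and finish holding it there by the handle, still and hanging free: not resting on the chamber's floor or leaning on the slot. Leave the brown bottle, red-capped jar, tin and marker where they are.

Things in the scene. Friction and masses are not known exactly. Their poses are not given: they have to be found in the camera images.
- carrier: Loose vial carrier, 0.25 kg: block 40 (own x) x 152 (own y) x 24 mm high, +y half blue, -y half white, each with a round pocket in its top (28 mm bore, 19 mm deep, floor 5 mm up). From its middle rises an aluminium handle bar, 14 mm thick (own x), 18 mm wide (own y), to 130 mm; black grip pads on its x faces at 88 to 126 mm height. Origin: centre of the block's underside, z up.
- pocket_blue (a point): Centre of the floor of the pocket in the blue half: carrier frame (0, +56, 5) mm. Same axes as the carrier. The pocket's mouth is 19 mm above it.
- pocket_white (a point): Centre of the floor of the pocket in the white half: carrier frame (0, -56, 5) mm. Same axes as the carrier. The pocket's mouth is 19 mm above it.
- handle_top (a point): Centre of the top end of the carrier's handle, 130 mm above the carrier's origin. Same axes as the carrier.
- blue_vial: Loose clear glass vial with cream label and blue cap, 25 mm in diameter, 55 mm high, 50 g. Origin: centre of its underside; z up to the cap. The cap is narrower, about 16 mm. It stands about 2 degrees off plumb.
- white_vial: Loose clear glass vial with cream label and white cap, 25 mm in diameter, 55 mm high, 50 g. Origin: centre of its underside; z up to the cap. The cap is narrower, about 16 mm. It stands about 2 degrees off plumb.
- chamber: Fixed reading chamber, a white box 84 (own x) x 184 (own y) mm on a black base 98 x 198 x 10 mm, with a clear front window and a dark steel lid, whose top is 110 mm above the bench. Lid 6 mm thick. Inside it is hollow, its floor 10 mm above the bench. Origin: centre of its underside; z up.
- slot (a point): Centre of the slot at the lid's top face, 110 mm above the bench. Rectangular, 44 (own x) x 156 mm (own y): the upright carrier block passes with 2 mm on every side, its y along the slot's y, either way round. Lid underside 6 mm, inner floor 100 mm below this point. Seated vials reach 60 mm above the carrier's underside: they are below the lid once that is 66 mm or more below this point.
- brown_bottle: Bystander: small brown bottle with black cap, 33 mm in diameter, 65 mm high. Origin: centre of its underside.
- red_jar: Bystander: white jar with red cap, 52 mm in diameter, 60 mm high. Origin: centre of its underside.
- tin: Bystander: flat tin with dark blue lid, 70 x 112 x 28 mm. Origin: centre of its underside.
- marker: Bystander: blue and white marker pen lying on the bench, 12 mm thick, 133 mm long (own y). Origin: centre of its underside.

How it is judged (in metres and radians):
On the way, in this order (a step that is already met when the one before it is completed fails the run):
1. both vials stand in the pockets of their own colour, let go, with the carrier upright on the bench outside the chamber (x of blue_vial in the frame of pocket_blue between -0.005 and 0.005 m and y of blue_vial in the frame of pocket_blue between -0.005 and 0.005 m and z of blue_vial in the frame of pocket_blue below 0.004 m and angle between the z axis of each of blue_vial, white_vial and the z axis of carrier, either way round below 0.2 rad and x of white_vial in the frame of pocket_white between -0.005 and 0.005 m and y of white_vial in the frame of pocket_white between -0.005 and 0.005 m and z of white_vial in the frame of pocket_white below 0.004 m and height (world z) of carrier below 0.006 m and angle between carrier's own z axis and vertical below 0.05 rad and horizontal distance between carrier and slot above 0.1 m and contact force between the fingers and blue_vial below 0.1 N and contact force between the fingers and white_vial below 0.1 N), for 0.2 s.
2. the loaded carrier is lifted above the chamber's lid (x of blue_vial in the frame of pocket_blue between -0.005 and 0.005 m and y of blue_vial in the frame of pocket_blue between -0.005 and 0.005 m and z of blue_vial in the frame of pocket_blue below 0.004 m and angle between the z axis of each of blue_vial, white_vial and the z axis of carrier, either way round below 0.2 rad and x of white_vial in the frame of pocket_white between -0.005 and 0.005 m and y of white_vial in the frame of pocket_white between -0.005 and 0.005 m and z of white_vial in the frame of pocket_white below 0.004 m and z of carrier in the frame of slot above 0.001 m), for 0.05 s.
At the end, for the whole second after the job is handed in: Carrier gripped (over 2 N), underside 66 to 97 mm below the lid top, within 8 mm of the slot centre, 0.1 rad of slot direction and upright, under 0.02 m/s, under 1.5 N on the chamber; each vial in its own colour's pocket: 5 mm of centre, under 4 mm above its floor, 0.2 rad of upright (x of blue_vial in the frame of pocket_blue between -0.005 and 0.005 m and y of blue_vial in the frame of pocket_blue between -0.005 and 0.005 m and z of blue_vial in the frame of pocket_blue below 0.004 m and angle between the z axis of each of blue_vial, white_vial and the z axis of carrier, either way round below 0.2 rad and x of white_vial in the frame of pocket_white between -0.005 and 0.005 m and y of white_vial in the frame of pocket_white between -0.005 and 0.005 m and z of white_vial in the frame of pocket_white below 0.004 m and z of carrier in the frame of slot between -0.097 and -0.066 m and horizontal distance between carrier and slot below 0.008 m and angle between the y axis of carrier and the y axis of slot, either way round below 0.1 rad and angle between carrier's own z axis and vertical below 0.1 rad and contact force between the fingers and carrier above 2 N and contact force between carrier and chamber below 1.5 N and linear speed of carrier below 0.02 m/s); the arm keeps its last pose, push and grip.
It fails at once if the brown bottle is moved more than 20 mm (distance of brown_bottle from where it was at the start of the episode above 0.02 m).
It fails at once if the red-capped jar is moved more than 20 mm (distance of red_jar from where it was at the start of the episode above 0.02 m).
It fails at once if the tin is moved more than 20 mm (distance of tin from where it was at the start of the episode above 0.02 m).
It fails at once if the marker is moved more than 20 mm (distance of marker from where it was at the start of the episode above 0.02 m).
It also fails if it takes over 72 s, if anything falls off the work surface, if the arm or the gripper's body presses on something with over 40 N, if the wrist force passes 120 N, or if a joint passes its speed limit or range.

## Working session

There is one attempt and no reset: what is moved stays moved. The work goes in short steps, each a Python script; the robot and the scene stay as the last script left them, time stands still between calls to the robot, and variables do not carry over. Pictures are saved under pics/ and viewed, about 8 in all and at most 12, crops included, and the job is handed in when it is done.

```bash
mkdir -p pics; ls
python3 - <<'E'
from rig import arm
import cv2,numpy as np
for n in("scene","top","wrist"):
    c=arm.get_calibration(n); print(n,np.round(c["intrinsics"],1).tolist(),np.round(c["cam_to_world"],3).tolist())
a=[arm.snapshot(n) for n in("scene","top","wrist")]
np.save("s.npy",np.array(a))
cv2.imwrite("pics/a.png",cv2.resize(a[1],(800,600),interpolation=cv2.INTER_CUBIC)[...,::-1])
cv2.imwrite("pics/b.png",cv2.resize(a[0],(800,600),interpolation=cv2.INTER_CUBIC)[...,::-1])
print(arm.grip_depth,arm.current_t(),arm.current_tool_rot())
E
```

```text
pics
scene [[451.8, 0.0, 260.0], [0.0, 451.8, 188.7], [0.0, 0.0, 1.0]] [[0.47, -0.679, 0.564, -0.105], [-0.882, -0.349, 0.316, -0.385], [-0.017, -0.646, -0.763, 0.995], [0.0, 0.0, 0.0, 1.0]]
top [[488.4, 0.0, 260.5], [0.0, 488.4, 196.3], [0.0, 0.0, 1.0]] [[0.014, -0.991, 0.13, 0.429], [-1.0, -0.011, 0.022, -0.042], [-0.02, -0.13, -0.991, 1.281], [0.0, 0.0, 0.0, 1.0]]
wrist [[297.3, 0.0, 257.5], [0.0, 297.3, 195.2], [0.0, 0.0, 1.0]] [[0.409, 0.882, 0.234, 0.189], [0.913, -0.395, -0.107, 0.601], [-0.002, 0.257, -0.966, 0.384], [0.0, 0.0, 0.0, 1.0]]
0.0188 0.15 [[-9.12366042e-01  4.09375167e-01 -4.20925503e-04]
 [ 4.09375379e-01  9.12365696e-01 -7.97737662e-04]
 [ 5.74640009e-05 -9.00145291e-04 -9.99999593e-01]]
```

View pics/a.png

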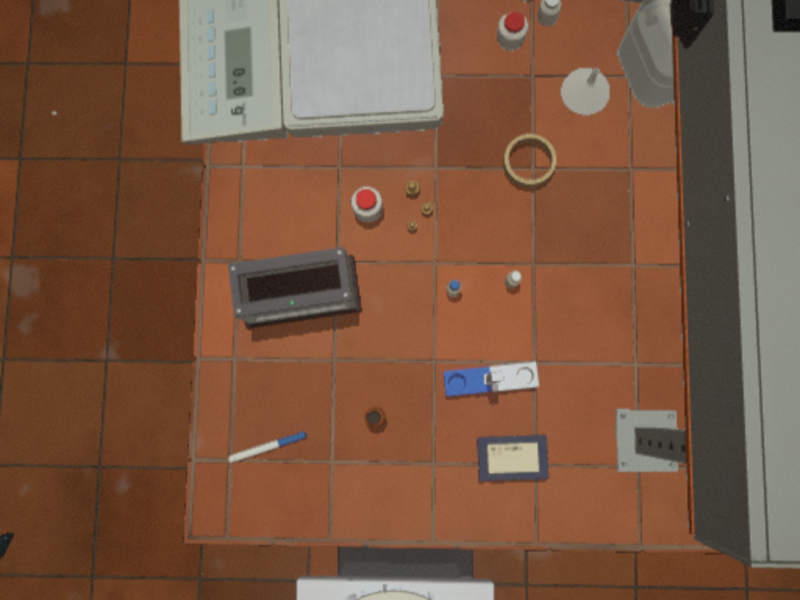

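View pics/b.png

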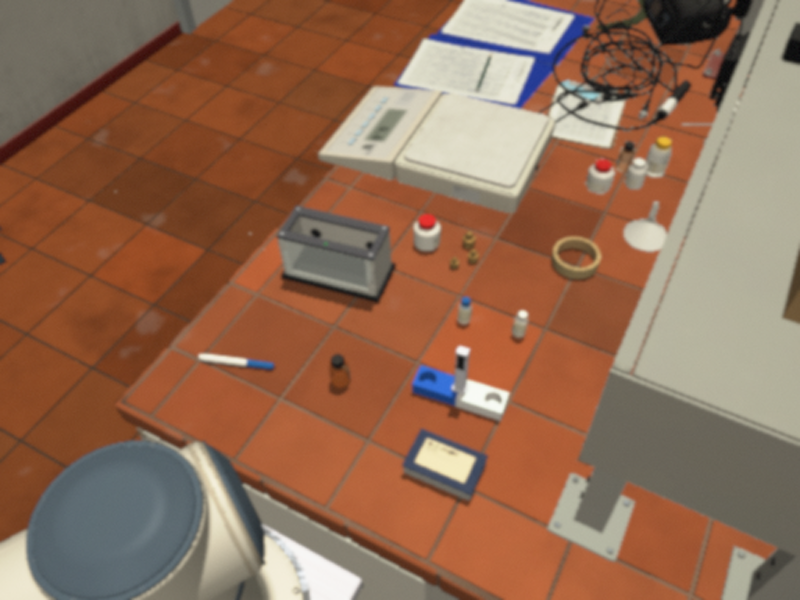

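The top view shows the blue cap at (455,286), the white cap at (514,276), carrier pockets near (457,382) and (526,375), and the slot at (294,284). The scene view agrees, and both vials are upright. Next I'll cast rays for rough positions.

```bash
cat > h.py <<'E'
from rig import arm
import cv2,numpy as np
def ray(c,uv,fish=False):
    K=c["intrinsics"];T=np.array(c["cam_to_world"]);x=(uv[0]-K[0][2])/K[0][0];y=(uv[1]-K[1][2])/K[1][1]
    if fish:
        r=np.hypot(x,y)+1e-12; d=np.array([x/r*np.sin(r),y/r*np.sin(r),np.cos(r)])
    else: d=np.array([x,y,1.])
    return T[:3,3],T[:3,:3]@d
def hit(c,uv,z,fish=False):
    o,d=ray(c,uv,fish); return (o+d*(z-o[2])/d[2])[:2]
def rot(yaw): # tool down, tool x at angle yaw (deg) in world, jaw axis perpendicular
    a=np.radians(yaw);c,s=np.cos(a),np.sin(a); return np.array([[c,s,0],[s,-c,0],[0,0,-1.]])
def look(name):
    c=arm.get_calibration("wrist"); i=arm.snapshot("wrist"); np.savez(name+".npz",i=i,K=c["intrinsics"],T=c["cam_to_world"]); return c,i
E
python3 - <<'E'
from h import *
c=arm.get_calibration("top")
for n,u,z in[("blue",(455,286),.055),("white",(514,276),.055),("pb",(457,382),.024),("pw",(526,375),.024),("slot",(294,284),.11),
 ("slotL",(247,290),.11),("slotR",(341,277),.11),("jar",(367,200),.06),("bottle",(375,418),.065),("tin",(513,458),.028),("cabinet edge z0",(690,400),0),("cab z.3",(690,300),.3)]:
    print(n,hit(c,np.array(u)/1.5625,z).round(3))
E
```

```text
blue [ 0.624 -0.092]
white [ 0.641 -0.188]
pb [ 0.469 -0.098]
pw [ 0.482 -0.211]
slot [0.615 0.161]
slotL [0.605 0.234]
slotR [0.627 0.087]
jar [0.764 0.053]
bottle [0.41  0.033]
tin [ 0.349 -0.188]
cabinet edge z0 [ 0.446 -0.484]
cab z.3 [ 0.57  -0.385]
```

```bash
python3 - <<'E'
from h import *
P=[]
for k,y in enumerate((96.5,-83.5)):
    for dy in (0,):
        arm.move_to([.4755,-.1545,.17],rot(y)); arm.sleep(.3)
        c,i=look(f"car{k}"); P.append(i); print(arm.current_t(),np.round(arm.current_joint_positions(),1),np.round(arm.current_ee_pos(),4))
cv2.imwrite("pics/c.png",np.vstack(P)[...,::-1].copy()[::1])
E
python3 -c "
import cv2;i=cv2.imread('pics/c.png');cv2.imwrite('pics/c2.png',cv2.resize(cv2.hconcat([i[:384],i[384:]]),(800,300)) )
import numpy as np;cv2.imwrite('pics/c3.png',np.vstack([i[60:360,56:456],i[444:744,56:456]]))"
```

```text
3.175 [-24.8  21.4  97.7   0.   61.  -31.3] [ 0.4755 -0.1544  0.17  ]
6.2833 [-24.8  21.4  97.7   0.   61.  148.7] [ 0.4755 -0.1545  0.17  ]
```

View pics/c3.png

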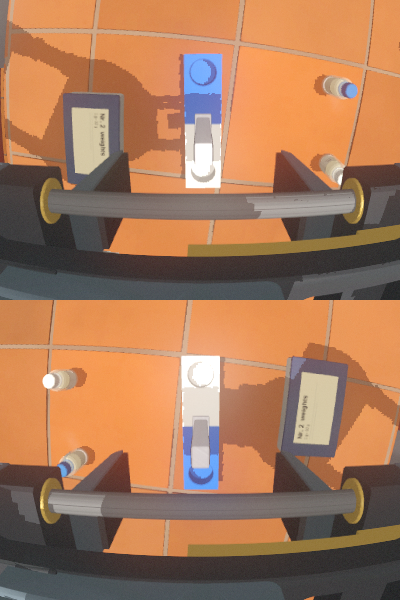

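Crops are offset by (56,60). The blue pocket is at full-image (259,131) in view 0 and the white pocket at (256,133) in view 1, with the handle occluding the nearer half of the carrier. Next I'll measure edges and pocket rims from both half-turned views.

```bash
cat >> h.py <<'E'
def load(n):
    d=np.load(n+".npz"); return {"intrinsics":d["K"],"cam_to_world":d["T"]},d["i"]
def orange(i):
    h=cv2.cvtColor(i,cv2.COLOR_RGB2HSV); return ((h[...,0]<22)|(h[...,0]>170))&(h[...,1]>90)
def hits(c,pts,z,fish=True): return np.array([hit(c,p,z,fish) for p in pts])
def circfit(p):
    for _ in range(4):
        A=np.c_[2*p,np.ones(len(p))]; s=np.linalg.lstsq(A,(p**2).sum(1),rcond=None)[0]
        r=np.sqrt(s[2]+s[0]**2+s[1]**2); e=abs(np.hypot(*(p-s[:2]).T)-r); p=p[e<=max(2*np.median(e),.0004)]
    return s[:2],r,len(p)
def carrier(n,uv,yaw,off=None):
    c,i=load(n); m=~orange(i); a=np.radians(yaw); ax=np.array([np.cos(a),np.sin(a)]); nx=np.array([-ax[1],ax[0]])
    L=[];R=[]
    for v in range(int(uv[1])-14,int(uv[1])+30):
        r=m[v]; l=rr=int(uv[0])
        while r[l-1]: l-=1
        while r[rr+1]: rr+=1
        L.append((l-.5,v)); R.append((rr+.5,v))
    L,R=hits(c,L,.024),hits(c,R,.024)
    out=[]
    for q in(L,R):
        v=cv2.fitLine(q.astype(np.float32),cv2.DIST_HUBER,0,1e-4,1e-4).ravel(); out.append((np.degrees(np.arctan2(v[1],v[0]))%180,np.median(q@nx)))
    up=int(uv[1])
    while m[up-1,int(uv[0])]: up-=1
    end=hit(c,(uv[0],up-.5),.024,True)
    # pocket rim
    g=cv2.cvtColor(i,cv2.COLOR_RGB2GRAY); x0,y0=int(uv[0])-17,int(uv[1])-17
    e=cv2.Canny(cv2.resize(g[y0:y0+34,x0:x0+34],None,fx=4,fy=4,interpolation=cv2.INTER_CUBIC),25,60)
    p=np.argwhere(e)[:,::-1]; p=(p+.5)/4-.5+[x0,y0]; w=hits(c,p,.024); g0=hit(c,uv,.024,True)
    d=np.hypot(*(w-g0).T); w=w[(d>.0115)&(d<.0165)]
    cc=circfit(w)
    print(n,"edges ang/off",np.round(out,4).tolist(),"width",round(abs(out[0][1]-out[1][1]),4),"mid",round((out[0][1]+out[1][1])/2,4),"end along",round(end@ax,4),"pocket",np.round(cc[0],4),"r",round(cc[1],4),cc[2],"p along/across",np.round([cc[0]@ax,cc[0]@nx],4))
    return cc[0]
E
python3 - <<'E'
from h import *
a=carrier("car0",(259,131),96.5); b=carrier("car1",(256,133),96.5)
print(np.hypot(*(a-b)),np.degrees(np.arctan2(*(a-b)[::-1])), (a+b)/2)
for k in(0,1):
    c,i=load(f"car{k}"); cv2.imwrite(f"pics/d{k}.png",i[...,::-1])
j=np.hstack([cv2.resize(cv2.imread(f"pics/d{k}.png")[100:260,210:310],None,fx=3.7,fy=3.7,interpolation=cv2.INTER_CUBIC) for k in (0,1)]);cv2.imwrite("pics/d.png",j)
E
```

```text
car0 edges ang/off [[98.0294, -0.4354], [97.0777, -0.476]] width 0.0407 mid -0.4557 end along -0.1281 pocket [ 0.47  -0.096] r 0.0142 518 p along/across [-0.1486 -0.4561]
car1 edges ang/off [[90.4649, -0.479], [97.0242, -0.4355]] width 0.0436 mid -0.4572 end along -0.2823 pocket [ 0.4826 -0.2082] r 0.0136 434 p along/across [-0.2615 -0.456 ]
0.11288298089983839 96.43157297297878 [ 0.47631211 -0.15211527]
```

View pics/d.png

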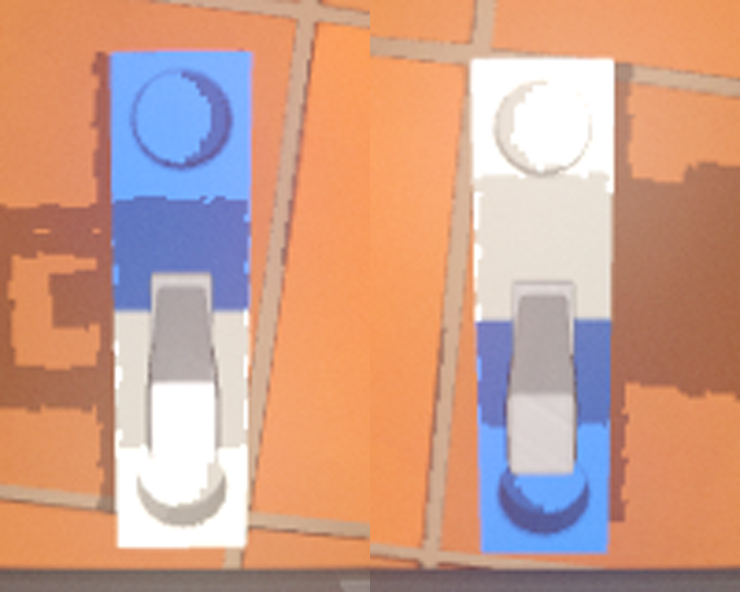

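The enlarged pair shows both halves cleanly, with crisp pocket rims and unbroken long edges. I'll get the yaw from those full-length edges, and at the same time hover to look at the vials and slot.

Run:
```python
from h import *
# long edges
for n,v0,v1,u in(("car0",117,244,258),("car1",118,246,257)):
    c,i=load(n); m=~orange(i); h=cv2.cvtColor(i,cv2.COLOR_RGB2HSV)
    m=(h[...,1]<75)|((h[...,0]>95)&(h[...,0]<130))
    for s in(-1,1):
        q=[]
        for v in range(v0,v1):
            x=u+s*14
            while m[v,x+s]: x+=s
            q.append((x+s*.5,v))
        w=hits(c,q,.024).astype(np.float64); a=np.radians(96.5); A=w@[np.cos(a),np.sin(a)]; N=w@[-np.sin(a),np.cos(a)]
        k=abs(N-np.median(N))<.003
        for _ in range(3):
            p=np.polyfit(A[k],N[k],1); k=abs(N-np.polyval(p,A))<.0008
        print(n,s,"yaw",round(96.5+np.degrees(np.arctan(p[0])),2),"off at centre",round(np.polyval(p,-.2051),4),k.sum(),len(k))
# hover so that the vials / slot lie at tool +x
a=np.radians(96.5); d=np.array([np.cos(a),np.sin(a)])
for n,p,z,y in(("vw",(.641,-.188),.15,96.5),("vb",(.624,-.092),.15,96.5)):
    q=np.array(p)-.055*d
    arm.move_to([*q,z],rot(y)); arm.sleep(.3); look(n)
b=np.radians(98.5); e=np.array([np.cos(b),np.sin(b)])
for k,s in enumerate((-1,1)):
    pass
arm.move_to([.615,.161,.26],rot(98.5)); arm.sleep(.3); look("sl0")
print(arm.current_t(),np.round(arm.current_joint_positions(),1))
I=[load(n)[1] for n in("vw","vb","sl0")]
cv2.imwrite("pics/e.png",np.hstack([cv2.resize(I[0][90:190,190:330],None,fx=2.8,fy=2.8),cv2.resize(I[1][90:190,190:330],None,fx=2.8,fy=2.8)])[...,::-1])
t=cv2.resize(I[2][60:260,130:390],None,fx=3,fy=3,interpolation=cv2.INTER_CUBIC); cv2.imwrite("pics/f.png",t[...,::-1])
```

```text
car0 -1 yaw 96.8 off at centre -0.4355 127 127
car0 1 yaw 97.09 off at centre -0.4765 87 127
car1 -1 yaw 96.83 off at centre -0.4763 100 128
car1 1 yaw 96.7 off at centre -0.4355 126 128
11.8167 [ 9.2 27.  71.8 -0.  81.2  0.8]
```

View pics/e.png

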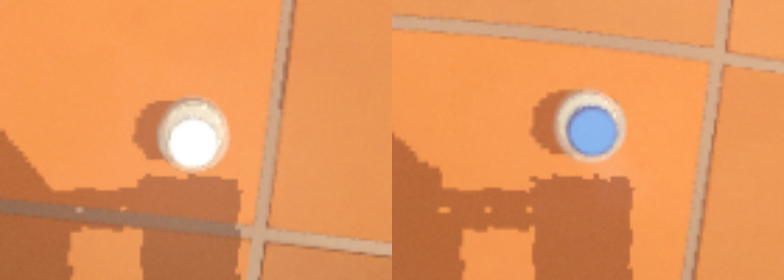

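View pics/f.png

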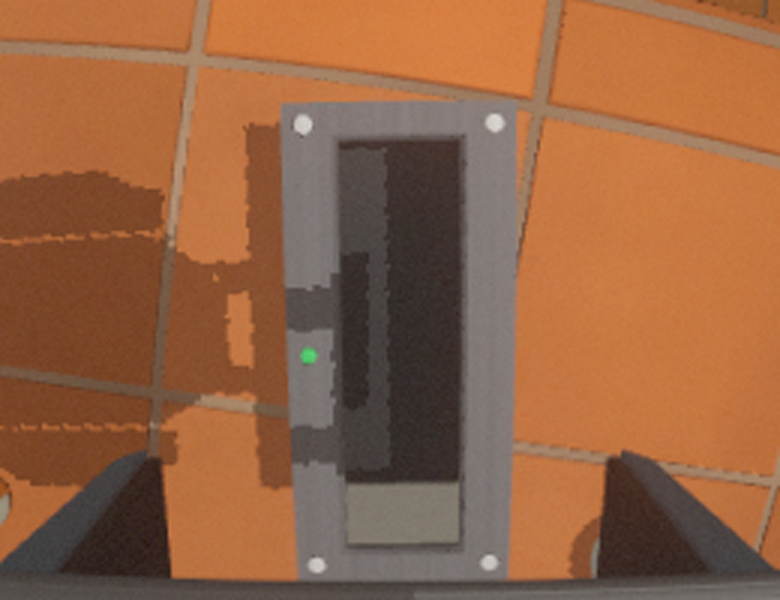

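The vial view shows the white cap at about (258,140) and the blue cap at (262,136). The slot view shows a clear slot with four screws at its corners. Next I'll measure both.

```bash
cat >> h.py <<'E'
def vial(n,u,blue):
    c,i=load(n); h=cv2.cvtColor(i,cv2.COLOR_RGB2HSV)
    x0,y0=int(u[0])-22,int(u[1])-22; s=8
    big=cv2.resize(i[y0:y0+44,x0:x0+44],None,fx=s,fy=s,interpolation=cv2.INTER_CUBIC); hb=cv2.cvtColor(big,cv2.COLOR_RGB2HSV)
    cap=((hb[...,0]>95)&(hb[...,0]<130)&(hb[...,1]>80)) if blue else (big.min(2)>238)
    body=~((hb[...,0]<22)&(hb[...,1]>95)) 
    r=[]
    for m in(cap,body):
        m=cv2.morphologyEx(m.astype(np.uint8),cv2.MORPH_OPEN,np.ones((9,9)))
        C=max(cv2.findContours(m,cv2.RETR_EXTERNAL,cv2.CHAIN_APPROX_NONE)[0],key=cv2.contourArea)[:,0]
        r.append((C+.5)/s-.5+[x0,y0])
    print(n,"cap",*circfit(hits(c,r[0],.055)))
    for z in(.030,.04,.045): print("  body z",z,*circfit(hits(c,r[1],z)))
E
python3 - <<'E'
from h import *
vial("vw",(258.5,138.5),0); vial("vb",(261.5,135.5),1)
c,i=load("sl0")
g=cv2.cvtColor(i,cv2.COLOR_RGB2GRAY)
S=[]
for x,y in((303,124),(495,123),(317,565),(489,563)):
    x,y=x/3+130,y/3+60; x0,y0=int(x)-6,int(y)-6
    w=np.clip(g[y0:y0+13,x0:x0+13].astype(float)-170,0,None); X,Y=np.meshgrid(range(13),range(13)); S.append([(w*X).sum()/w.sum()+x0,(w*Y).sum()/w.sum()+y0])
W=hits(c,S,.111); print(W.round(4).tolist(),"mean",W.mean(0).round(4))
d=(W[0]-W[2]),(W[1]-W[3]); print("yaw",[round(np.degrees(np.arctan2(v[1],v[0])),2) for v in d],"len",[round(np.hypot(*v),4) for v in(*d,W[0]-W[1],W[2]-W[3])])
a=np.radians(98.5);ax=np.array([np.cos(a),np.sin(a)]);nx=np.array([-ax[1],ax[0]]);print("mean along/across",W.mean(0)@ax,W.mean(0)@nx)
# slot edges & outer lid edges by subpixel gradient
def sub(line,sign):
    d=np.diff(cv2.GaussianBlur(line.astype(np.float32).reshape(1,-1),(5,1),0).ravel())*sign; k=int(np.argmax(d)); 
    if 0<k<len(d)-1:
        a_,b_,c_=d[k-1:k+2]; return k+.5+.5*(a_-c_)/(a_-2*b_+c_+1e-9)
    return k+.5
rgb=i[...,2]
def fit(q,z,vert,nm):
    w=hits(c,q,z);A=w@ax;N=w@nx
    if not vert:A,N=N,A
    k=abs(N-np.median(N))<.003
    for _ in range(3): p=np.polyfit(A[k],N[k],1);k=abs(N-np.polyval(p,A))<.0008
    ref=(W.mean(0)@ax) if vert else (W.mean(0)@nx)
    print(nm,"ang",round(np.degrees(np.arctan(p[0])),2),"off",round(np.polyval(p,ref),4),k.sum(),len(k))
rows=range(110,236)
fit([(238+sub(rgb[v,238:250],-1),v) for v in rows],.11,1,"slot L")
fit([(277+sub(rgb[v,277:291],1),v) for v in rows],.11,1,"slot R")
cols=range(250,280)
fit([(u,98+sub(rgb[98:112,u],-1)) for u in cols],.11,0,"slot top(+y)")
fit([(u,232+sub(rgb[232:249,u],-1)) for u in cols],.11,0,"slot bottom(floor edge)")
fit([(u,238+sub(rgb[238:249,u],1)) for u in cols],.11,0,"slot bottom light")
E
```

```text
vw cap [ 0.64181027 -0.19005214] 0.007187827942221264 372
  body z 0.03 [ 0.64175147 -0.18910956] 0.012375795809825396 516
  body z 0.04 [ 0.64164553 -0.18845078] 0.011950817551930755 526
  body z 0.045 [ 0.64159087 -0.18811443] 0.011739384796804784 530
vb cap [ 0.62683174 -0.09087688] 0.007168282440689514 373
  body z 0.03 [ 0.62642211 -0.09074313] 0.012165624954576914 546
  body z 0.04 [ 0.62625286 -0.0901814 ] 0.011749312582651803 552
  body z 0.045 [ 0.6261656  -0.08989716] 0.01154305075769767 558
[[0.5732, 0.2467], [0.64, 0.2577], [0.6001, 0.081], [0.667, 0.0921]] mean [0.6201 0.1694]
yaw [np.float64(99.24), np.float64(99.26)] len [np.float64(0.1678), np.float64(0.1678), np.float64(0.0677), np.float64(0.0678)]
mean along/across 0.07585704348225882 -0.6383092219404242
slot L ang -0.15 off -0.6149 76 126
slot R ang 0.61 off -0.6608 108 126
slot top(+y) ang -1.07 off 0.1543 30 30
slot bottom(floor edge) ang -0.65 off 0.001 30 30
slot bottom light ang 0.48 off -0.0034 30 30
```

```bash
cat >> h.py <<'E'
def down(p,z0,z1,R,step=.003,lim=4.):
    arm.sleep(.15); f0=np.array(arm.current_force()); z=z0
    while z>z1+1e-6:
        z=max(z-step,z1); arm.move_l([*p,z],R,feed=.04); f=np.array(arm.current_force())-f0
        if np.linalg.norm(f)>lim: print("contact at",round(z,4),f.round(2)); return False
    print("down ok",z,f.round(2)); return True
def pickplace(v,p,yp,zt=.022):
    R=rot(yp)
    arm.move_to([*v,.13],R); arm.move_l([*v,zt],R,feed=.15); arm.grip(.02); print("width",arm.current_width())
    arm.move_l([*v,.12],R,feed=.15); arm.move_to([*p,.12],R); arm.move_l([*p,.052],R,feed=.12)
    ok=down(p,.052,zt+.0055,R)
    print(arm.current_t(),np.round(arm.current_ee_pos(),4)); return ok
E
python3 - <<'E'
from h import *
s=np.load("s.npy")[1]; c=arm.get_calibration("top"); T=np.linalg.inv(c["cam_to_world"])
def proj(p):
    q=T@np.r_[p,1]; q=c["intrinsics"]@q[:3]; return (q[:2]/q[2]).round(1)
print("predicted slot px",proj([.6201,.1694,.11]),"vial",proj([.6268,-.0909,.055]))
g=s.sum(2); m=(g<110).astype(np.uint8); m[:, :140]=0;m[:,235:]=0;m[:150]=0;m[215:]=0
C=max(cv2.findContours(m,0,1)[0],key=cv2.contourArea); r=cv2.minAreaRect(C); print(r,hit(c,r[0],.11))
ok=pickplace((.6265,-.0910),(.4699,-.0966),96.8)
if ok:
    arm.grip(.045); arm.sleep(.2); R=rot(96.8); arm.move_l([.4699,-.0966,.12],R,feed=.12); print(arm.current_t())
E
```

```text
predicted slot px [184.6 179.7] vial [290.7 181.8]
((187.3814697265625, 180.47976684570312), (13.68514633178711, 57.47761535644531), 81.25383758544922) [0.61833103 0.16260364]
width 0.023919786260871986
down ok 0.027499999999999997 [-0.95  0.85  0.19]
19.4167 [ 0.4699 -0.0966  0.0275]
21.0583
```

The blue vial went in with no contact. Now the white one.

Run:
```python
from h import *
ok=pickplace((.6418,-.1888),(.4828,-.2078),-83.2)
if ok:
    R=rot(-83.2); arm.grip(.045); arm.sleep(.2); arm.move_l([.4828,-.2078,.14],R,feed=.15); print(arm.current_t())
    arm.move_to([.4763,-.1522,.19],rot(-83.2)); arm.sleep(.3); c,i=look("ld1")
    arm.move_to([.4763,-.1522,.19],rot(96.8)); arm.sleep(.3); c,j=look("ld0"); print(arm.current_t())
    cv2.imwrite("pics/g.png",np.hstack([cv2.resize(k[100:250,210:310],None,fx=3.9,fy=3.9,interpolation=cv2.INTER_CUBIC) for k in(j,i)])[...,::-1])
```

```text
width 0.024099327404646927
contact at 0.0275 [-1.22 -0.13  3.94]
29.7083 [ 0.4828 -0.2078  0.0276]
```

Contact came only at the final depth, so the vial's base has met the pocket floor. I'll release it and check.

Run:
```python
from h import *
R=rot(-83.2); arm.grip(.045); arm.sleep(.2); arm.move_l([.4828,-.2078,.14],R,feed=.15); print(arm.current_t())
arm.move_to([.4763,-.1522,.19],R); arm.sleep(.3); c,i=look("ld1")
arm.move_to([.4763,-.1522,.19],rot(96.8)); arm.sleep(.3); c,j=look("ld0"); print(arm.current_t())
cv2.imwrite("pics/g.png",np.hstack([cv2.resize(k[100:250,210:310],None,fx=3.9,fy=3.9,interpolation=cv2.INTER_CUBIC) for k in(j,i)])[...,::-1])
```

```text
31.3333
35.1917
```

View pics/g.png

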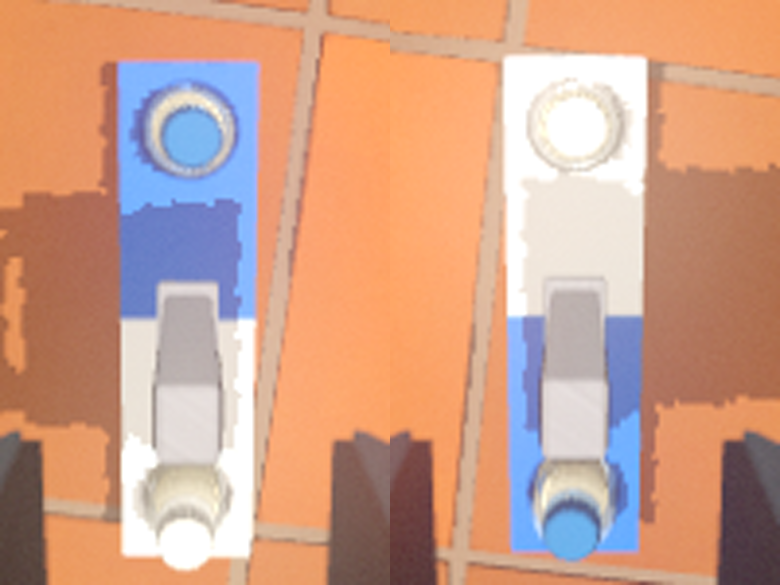

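Both vials are seated in their own pockets and stand upright. Now I'll re-measure the block's ends, grip the handle, lift, and hover above the slot.

Run:
```python
from h import *
a=np.radians(96.8); ax=np.array([np.cos(a),np.sin(a)]); nx=np.array([-ax[1],ax[0]]); E=[]
for n,us in(("ld0",(244,248,252,256,260,264,268)),("ld1",(246,250,254,258,262,266))):
    c,i=load(n); h=cv2.cvtColor(i,cv2.COLOR_RGB2HSV); m=(h[...,1]<75)|((h[...,0]>95)&(h[...,0]<130)); t=[]
    for u in us:
        v=120
        while m[v-1,u]: v-=1
        t.append(hit(c,(u,v-.5),.024,True)@ax)
    print(n,np.round(t,4)); E.append(np.median(t))
print("mid",np.mean(E),"len",E[0]-E[1],"expected mid",np.array([.4763,-.1522])@ax)
p=np.mean(E)*ax+(np.array([.4763,-.1522])@nx)*nx; print(p)
if abs(np.mean(E)-np.array([.4763,-.1522])@ax)>.003: raise SystemExit
R=rot(96.8); arm.move_to([*p,.15],R); arm.move_l([*p,.088],R,feed=.1); arm.grip(.006); print("w",arm.current_width(),np.round(arm.current_force(),2))
arm.move_l([*p,.228],R,feed=.1); print("F",np.round(arm.current_force(),2),"M",np.round(arm.current_torque(),2),arm.current_t())
mid=(np.array(p)+[.6198,.1687])/2
arm.move_l([.6198,.1687,.228],rot(99.25),feed=.15); arm.sleep(.5); print(arm.current_t(),arm.current_width())
c,i=look("ov"); s=arm.snapshot("scene"); np.save("sc.npy",s)
cv2.imwrite("pics/h.png",np.hstack([cv2.resize(i[60:260,130:390],(520,400)),cv2.resize(s[110:210,160:230],(280,400))])[...,::-1])
```

```text
ld0 [-0.1304 -0.1304 -0.1304 -0.1304 -0.1304 -0.1304 -0.1304]
ld1 [-0.2853 -0.2853 -0.2853 -0.2841 -0.2842 -0.2842]
mid -0.20757018386758908 len 0.15431231451991878 expected mid -0.20752516043820127
[ 0.47630533 -0.15224471]
w 0.01381539186600116 [-0.02  0.93  4.98]
F [-0.75 -0.42 -4.64] M [-0.05  0.05 -0.02] 38.375
41.3667 0.013617740225445162
```

View pics/h.png

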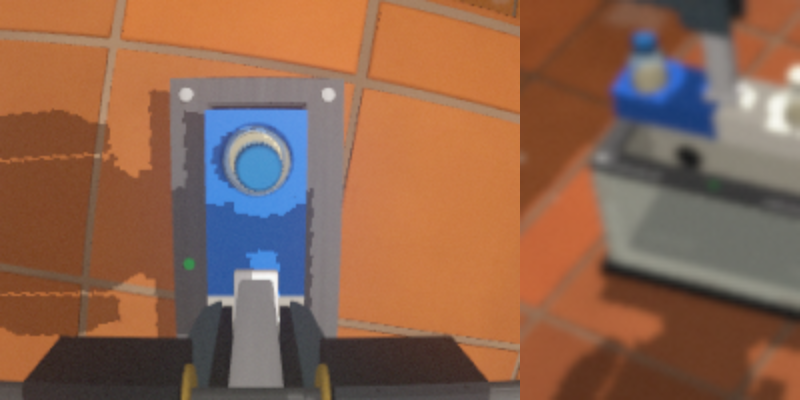

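The loaded carrier hangs level above the slot with margins that look even. I'll check its edges against the TCP and screws numerically, then lower it while watching the force.

Run:
```python
from h import *
c,i=load("ov"); h=cv2.cvtColor(i,cv2.COLOR_RGB2HSV); g=cv2.cvtColor(i,cv2.COLOR_RGB2GRAY)
m=(h[...,0]>95)&(h[...,0]<130)&(h[...,1]>100)
a=np.radians(99.25);ax=np.array([np.cos(a),np.sin(a)]);nx=np.array([-ax[1],ax[0]]); t=np.array([.6198,.1687])
L=[];R=[]
for v in list(range(116,125))+list(range(158,200)):
    x=np.where(m[v,220:295])[0]+220; L.append((x.min()-.5,v)); R.append((x.max()+.5,v))
zb=.164
for n,q in(("L",L),("R",R)):
    w=hits(c,q,zb)-t; p=np.polyfit(w@ax,w@nx,1); print(n,"angle",np.degrees(np.arctan(p[0])).round(2),"off",np.median(w@nx).round(4))
T=[(u,np.where(m[100:130,u])[0].min()+100-.5) for u in range(238,280,4)]
print("end along",np.median((hits(c,T,zb)-t)@ax).round(4),"expect .076 (+bias .0005..)")
S=[]
for x,y in((223,107),(294,107)):
    w=np.clip(g[y-6:y+7,x-6:x+7].astype(float)-150,0,None);X,Y=np.meshgrid(range(13),range(13));S.append([(w*X).sum()/w.sum()+x-6,(w*Y).sum()/w.sum()+y-6])
W=hits(c,S,.111)-t; print("screws along/across",(W@ax).round(4),(W@nx).round(4),"expect .084, mean 0")
```

```text
L angle -0.12 off 0.0206
R angle -0.01 off -0.0199
end along 0.0768 expect .076 (+bias .0005..)
screws along/across [0.0845 0.0845] [ 0.0336 -0.0344] expect .084, mean 0
```

Run:
```python
from h import *
p=[.6201,.1687];R=rot(99.25)
arm.move_l([*p,.215],R,feed=.05); ok=down(p,.215,.122,R,step=.006,lim=4.)
arm.sleep(.6); print(ok,arm.current_t(),np.round(arm.current_force(),2),np.round(arm.current_ee_pos(),4),arm.current_width(),np.round(arm.current_dq(),3))
c,i=look("fin"); s=arm.snapshot("scene")
cv2.imwrite("pics/i.png",np.hstack([cv2.resize(i[60:260,130:390],(520,400)),cv2.resize(s[110:210,160:230],(280,400))])[...,::-1])
```

```text
down ok 0.122 [0.65 0.68 0.46]
True 47.375 [-0.29  0.15 -4.04] [0.6201 0.1687 0.122 ] 0.014287724790965291 [-0.024 -0.003  0.069  0.043  0.084 -0.014]
```

View pics/i.png

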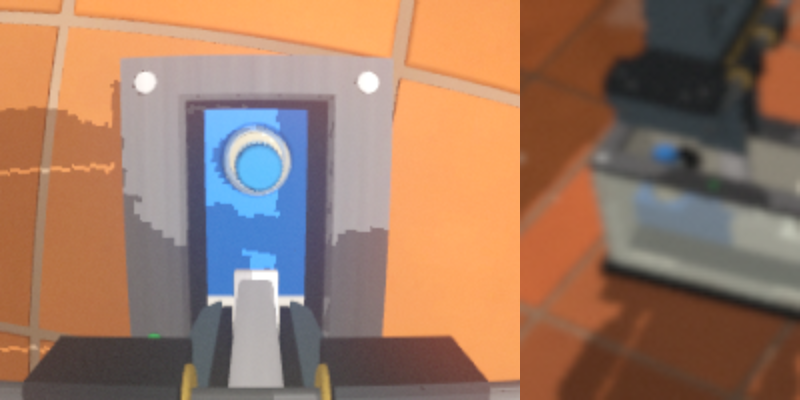

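The carrier hangs centred below the lid, with dark gaps on both sides in the wrist view. The load is still carried by the wrist. Handing in.

```bash
python3 -c "
from rig import arm
print(arm.current_force(),arm.current_t()); arm.sign_off()"
```

```text
[-0.27013057  0.94861219 -4.16924685] 47.475
the job is handed in; nothing more can be done
```

I placed both vials in the pockets of their own colour and gripped the carrier by its handle. I then lifted it over the lid and lowered it through the slot, and handed in at 47.5 s with it held there.

**Final position:** The TCP is at (0.6201, 0.1687, 0.122), which puts the carrier's underside about 76 mm below the lid top, inside the 66–97 mm range.

**Last checks:**
- **Grip and load:** The gripper opening is 14.3 mm on the 14 mm handle. The wrist reads about −4.1 N vertically, close to the −4.6 N free-hanging load, and no contact showed while lowering.
- **Fit:** The last wrist picture shows clear gaps along both sides and at the blue end. The white half is hidden behind the gripper there, so I did not see the white vial or its end of the slot at the finish.
- **Vials:** Pictures before the lift showed both seated upright. While seating, the white vial read 3.9 N of contact at its final depth, which I took as the pocket floor.
- **Bystanders:** I did not measure them again at the end. No move was planned to come near them.

**One disagreement:** The slot position from the top camera was about 7 mm off the wrist camera's in y. I put that down to the top view missing part of the slot's edge and used the wrist measurement. The clean passage through the slot bore that out.

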